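Free the drilling index fixture

ROBOT

A 6-joint arm with a two-finger parallel gripper is mounted at the origin on the work surface; the furniture and walls round the work are solid. World frame = base frame: x ahead of the robot, y to its left, z up, the work surface at z = 0. Lengths are in m, angles in rad, forces in N, time in s.
With the tool pointing down it reaches from about 0.35 to 0.875 m from the base axis. Payload 4.2 kg.
Tool frame: the origin (TCP) lies at the very end of the fingers, on their centre line; the grasp point (between the pads) lies 19 mm behind it; z points along the fingers, y is the line along which they close (so a half turn about z gives the same grasp; the last joint's range is limited). The gripper opens to 87 mm and grips with 3 to 60 N. Pads are 19 mm wide; open, the fingers measure 117 mm over their backs; the gripper's body (75 mm by 190 mm) begins 51 mm behind the grasp point.
Start: joints at [-0.993, 0.385, 0.008, 0, -1.194, -0.259], TCP at [0.196, -0.593, 0.223] pointing down, gripper open.
Joint ranges: [-3.14, 3.14], [-1.21, 2.06], [-1.07, 1.41], [-3.16, 2.05], [-2.99, -0.16], [-3.1, 3.1]. Speed limits (rad/s): [2.79, 2.79, 3.14, 3.14, 3.14, 3.14].

INTERFACE

Orientations are given as a rotation vector (axis times angle).
In Python, from cell import state, imaging, workorder gives the robot as it stands.
- The arm moves only by the tool arm_command, never from a script. Its argument "deltas" is one flat list of numbers, 4 for each row, row after row: the shift along the world's x, y, z as a fraction of full scale, then the turn about the world's z as a fraction of full scale. A call has 1 to 20 rows; each row shifts and turns the commanded pose from where the row before left it; what a row does not reach is not made up. Full scale, the value 1, is 2.5 cm for a shift and 0.1 rad for a turn. A row lasts 1/10 s, in which the tool goes at most 50 mm and 8.59 degrees, less where a joint would pass 70% of its speed; a pose out of reach is approached as far as the arm can. A call with a number of a shift or a turn outside -1 to 1 is refused whole. A call with a gripper value outside its range is refused whole. "claw" is the opening, from -1 (shut) to 1 (fully open), set as the call begins (left out, the last holds). The fingers move at their own pace and stop on an object; "grip_force" is the grip in N (left out, the last holds). Time passes only in rows, so rows that do not move let the fingers close. It gives the time, the measured TCP pose, the force, the opening and the grip force at its end, in the units of the state.
- state(): the state, without advancing time (a new reading comes with each control period).
- imaging.snapshot(name): name is "scene" or "top" or "wrist"; returns a dict with "color" (480x640x3 uint8, blue, green, red), "depth" (480x640 float32, m along the optical axis (not along the pixel's ray), 0 where there is no reading), "fx", "fy", "cx", "cy" (pixels), "xyz" and "orientation" of the camera in the world. Camera axes: x right, y up, looking along -z (the intrinsics and any distortion apply to the point x, -y, -z); pixel columns grow to the right and rows downward; lengths in m; the calibration is good to about 2 mm. A picture is of the moment at which its call begins.
- workorder.hand_in(): hands the job in; it is judged then, once.
The state is a dict: "clock": time; "joints": joint angles; "dq": joint speeds; "joint_torque": joint torques, N m; "position": TCP position; "eef_rot": TCP orientation; "ft_force": force on the tool from outside, world axes, zero at the start; "torque": the same for the moment, N m; "gripper_width": opening from 0.0 (shut) to 1.0 (fully open); "finger_force": force on a finger pad.
Only numpy, scipy, OpenCV 4.12 (cv2) and the standard library are available. Lean on these libraries where they do the work, as an engineer would, in place of code of your own. Each camera call takes 0.05 s, during which the arm holds its last target. There are 200 camera calls.

TASK

Free the drilling index fixture so that its plate could be turned: first lift the loose brass spacer disc off the hub of the flange on the plate and lay it gently, flat, on the plywood board, without knocking over the oil can or the standing bolt. Only then pull the index plunger's knob straight up, fully back against its stop, and hold it there: the program finishes while still gripping the knob with the plunger pulled fully back.

Things in the scene. Friction and masses are not known exactly. Their poses are not given: they have to be found in the camera images.
- index_fixture: Drilling index fixture, bolted down: grey round base 188 mm across, on it a steel plate 180 mm across with a ring of dark holes near the rim (top 36 mm above the table; it does not really turn). Origin on the table at the base's centre, z up. At the rim on its own +x side a dark bracket 30 mm wide, top 64 mm above the table, reaches in over the plate; it carries the vertical plunger, 78 mm from the origin along +x.
- hub_top (a point): Centre of the top of the hub of the steel flange that is fixed on the plate's middle: flange 103 mm across and 14 mm thick, hub 64 mm across and 16 mm high on it. This point is 66 mm above the table, above the fixture's origin.
- plunger (a joint): Lift of the index plunger, straight up, m: 0 = pin seated 10 mm deep in its plate hole (start), 0.018 = against its upper stop, fully back. A spring pulls it down with about 5 N at 0 rising to about 11 N at 0.018, so it snaps back when let go.
- plunger_knob (a point): Middle of the plunger's upright black cylindrical pull knob (26 mm diameter, 28 mm high: 14 mm up and 14 mm down from this point; at rest its underside is 76 mm and its top 104 mm above the table). Below it is a steel sleeve 21 mm across that stands on the bracket's top, 11 mm high. The point rises with the knob.
- brass_disc: Loose brass spacer disc, 51 mm diameter, 11 mm thick, about 0.14 kg. Origin at the centre of its underside, z up. It starts lying on the flange's hub, within about 4 mm of the hub's centre.
- board: Plywood board fixed flat on the table, 150 mm (its x) by 170 mm (its y), 12 mm thick. Origin at the centre of its underside, so its top is 12 mm above the origin.
- oil_can: Blue oil can with a bent spout, 73 x 90 mm, 187 mm high, standing at the back of the table. Origin at the centre of its underside, z up. Bystander.
- bolt_0: Hexagon bolt standing upright on its head in front of the oil can, 26 mm across, 69 mm high. Origin at the centre of its underside, z up. Bystander.
Not all that is in view belongs to the job. What is meant by the brass_disc is not turquoise, and is the larger of those in its own colour.

How it is judged:
On the way, in this order (a step that is already met when the one before it is completed fails the run):
1. the brass disc lies flat on the plywood board, let go (z of brass_disc in the frame of board between 0.008 and 0.016 m and x of brass_disc in the frame of board between -0.06 and 0.06 m and y of brass_disc in the frame of board between -0.07 and 0.07 m and angle between brass_disc's own z axis and vertical below 0.1 rad and contact force between the fingers and brass_disc below 0.1 N and linear speed of brass_disc below 0.03 m/s), for 0.2 s.
2. the index plunger is pulled fully back (value of joint plunger above 0.0155 m and contact force between the fingers and index_fixture above 2 N), for 0.2 s.
At the end, for the whole second after the job is handed in: The plunger is held by the fingers within 2.5 mm of its upper stop (joint above 0.0155 m) and still; the brass disc lies at rest, flat (within 0.1 rad) on the plywood board with its centre within 60 mm (board x) and 70 mm (board y) of the board's centre, not touched by the fingers (all of step 1 and all of step 2 and velocity of joint plunger between -0.01 and 0.01 m/s); the arm keeps its last pose, push and grip.
It fails at once if the plunger is pulled more than 5 mm while the brass disc is not yet over the board (value of joint plunger above 0.005 m and horizontal distance between brass_disc and board above 0.1 m).
It fails at once if the disc is dropped (faster than 0.6 m/s with no finger on it) (linear speed of brass_disc above 0.6 m/s and contact force between the fingers and brass_disc below 0.05 N).
It fails at once if the oil can or the standing bolt is knocked over (angle between any of oil_can, bolt_0's own z axis and vertical above 0.5 rad).
It also fails if it takes over 51 s, if anything falls off the work surface, if the arm or the gripper's body presses on something with over 40 N, if the wrist force passes 120 N, or if a joint passes its speed limit or range.

## Working session

There is one attempt and no reset: what is moved stays moved. The work goes in short steps, Python scripts to look and compute and a tool call to move; the robot and the scene stay as the last step left them, time stands still between calls to the robot, and variables do not carry over. Pictures are saved under pics/ and viewed, at most 10 in all, crops included, and the job is handed in when it is done.

Besides the shell and the picture viewer there is one more tool, called after ">>>" as name(argument=value, ...) on one line, values as JSON. arm_command: Moves the arm, as the interface text tells. Shift numbers are shares of 2.5 cm and turn numbers shares of 0.1 rad, none past 1 either way. Its arguments: {"type":"object","properties":{"deltas":{"type":"array","items":{"type":"number"}},"claw":{"type":"number"},"grip_force":{"type":"number"}},"required":["deltas"]}

```bash
mkdir -p pics
cat > h.py <<'E'
from cell import state, imaging, workorder
import numpy as np, cv2
from scipy.spatial.transform import Rotation as R
def snap(n,f):
    s=imaging.snapshot(n); cv2.imwrite(f'pics/{f}.png',s['color']); np.savez(f'pics/{f}.npz',**{k:np.array(v) for k,v in s.items()}); return s
def cloud(s):
    d=s['depth']; v,u=np.mgrid[0:480,0:640]
    p=np.stack([(u-s['cx'])/s['fx']*d,-(v-s['cy'])/s['fy']*d,-d],-1)
    o=np.array(s['orientation']); return p@R.from_rotvec(o).as_matrix().T+np.array(s['xyz'])
E
python3 - <<'E'
from h import *
for n in('top','scene'):
    s=snap(n,n+'1'); print(n,s['xyz'],s['orientation'],s['fx'])
print(state())
E
```

```text
top [ 0.31460613 -0.04475355  0.93592441] [ 0.15298393 -0.11705377 -1.57603078] 444.1623963955185
scene [-0.15498155  0.31550503  0.73252362] [ 0.5078232  -0.83788357 -1.95248718] 546.1535794378763
{'clock': 0.1, 'joints': array([-9.93352231e-01,  3.85485517e-01,  6.78972470e-03, -3.80519267e-04,
       -1.19399504e+00, -2.58614017e-01]), 'dq': array([ 0.00302509, -0.00044564,  0.00298574,  0.00072157, -0.00062015,
       -0.00033344]), 'joint_torque': array([-1.45680926e-03, -3.91689456e+01,  1.87934786e+01,  4.23197195e+00,
        1.34808096e-02, -7.13213331e-05]), 'position': array([ 0.19576137, -0.5930054 ,  0.22158419]), 'eef_rot': array([ 4.98409961e-01, -3.10135165e+00, -2.94475743e-03]), 'ft_force': array([-1.29247611, -0.3407277 ,  0.830365  ]), 'torque': array([ 0.02891617, -0.04390823,  0.05378579]), 'finger_force': 0.0, 'gripper_width': 0.9987726250235734}
```

View pics/top1.png

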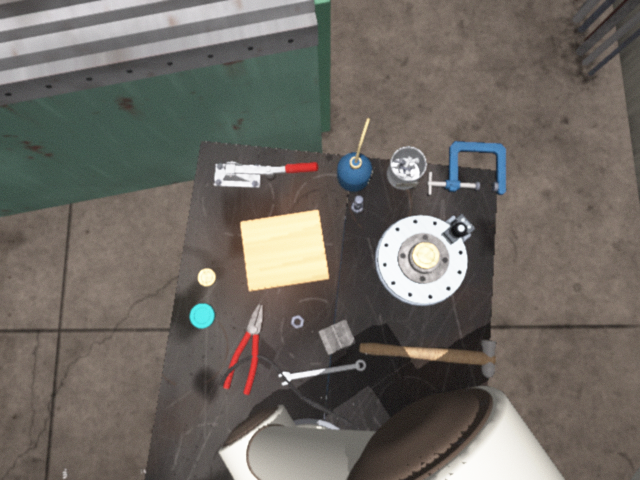

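View pics/scene1.png

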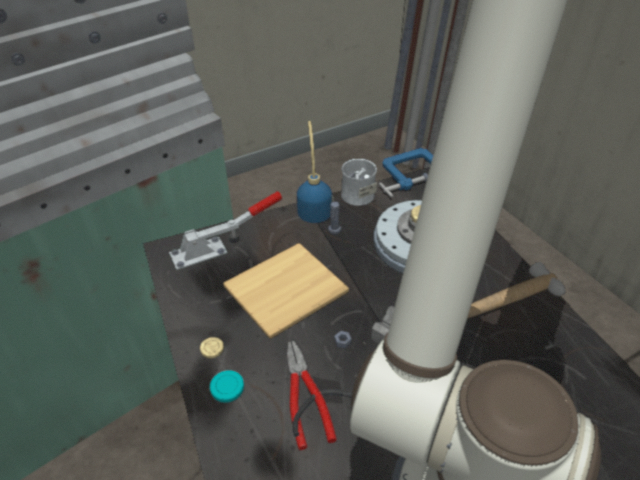

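The top view shows the brass disc on the hub at (425,257), the knob at (459,228), the board centred at (285,250), the can at (354,172) and the bolt at (358,203). The decoy discs are at the left, at (206,277) and (202,316).

Run:
```python
from h import *
s=dict(np.load('pics/top1.npz')); P=cloud(s)
for n,u,v in [('disc',425,257),('knob',459,228),('board',285,250),('can',354,172),('bolt',358,203),('plateL',381,258),('plateR',465,262),('b1',243,222),('b2',319,212),('b3',327,281),('b4',249,289),('table',330,330)]: print(n,P[v,u].round(4))
# plate: points z 30-40mm near
m=(abs(P[...,2]-.036)<.006)&(np.arange(640)[None]>370)&(np.arange(640)[None]<475)&(np.arange(480)[:,None]>205)&(np.arange(480)[:,None]<310)
q=P[m][:,:2].astype(np.float32); print('plate',cv2.minEnclosingCircle(q), len(q))
im=s['color'][190:320,365:495]; cv2.imwrite('pics/c1.png',cv2.resize(im,None,fx=4.5,fy=4.5,interpolation=2))
m=(P[...,2]>.07)&(P[...,2]<.083)&(np.hypot(P[...,0]-P[257,425,0],P[...,1]-P[257,425,1])<.045)
q=P[m]; print('disc',cv2.minEnclosingCircle(q[:,:2].astype(np.float32)),np.median(q[:,2]),len(q))
```

```text
disc [ 0.4215 -0.232   0.0769]
knob [ 0.4723 -0.2923  0.1058]
board [0.4474 0.0461 0.0122]
can [ 0.5961 -0.0986  0.0733]
bolt [ 0.5338 -0.1058  0.0647]
plateL [ 0.4254 -0.1518  0.036 ]
plateR [ 0.4149 -0.3191  0.0417]
b1 [0.5086 0.1361 0.0126]
b2 [ 0.5311 -0.0258  0.0006]
b3 [ 0.3826 -0.0414 -0.0025]
b4 [0.3663 0.1202 0.0145]
table [ 0.2822 -0.0465  0.0198]
plate ((0.4308515787124634, -0.242436021566391), 0.09973327070474625) 3860
disc ((0.42626217007637024, -0.23320484161376953), 0.025891022756695747) 0.07675364283504926 551
```

View pics/c1.png

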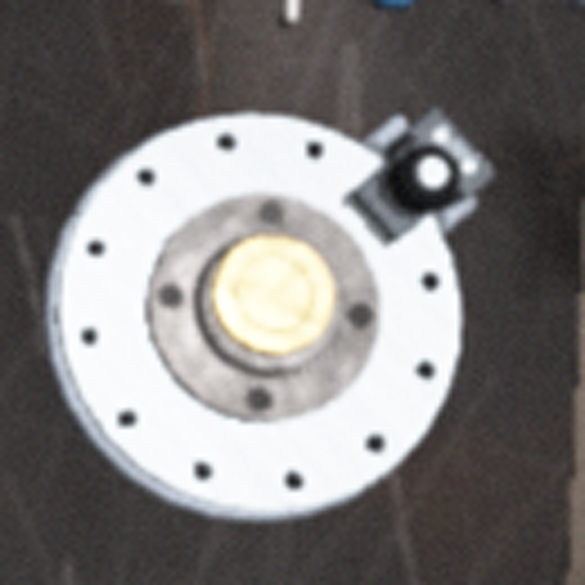

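The disc centre is about (0.426,-0.233) with its top at 0.077. The knob is about 76 mm away at (0.472,-0.293), so both match the given sizes. The fingers should close perpendicular to the knob direction, which needs about a -1.22 rad turn.

>>> arm_command(deltas=[0.51,0.8,0,-0.68,0.51,0.8,0,-0.68,0.51,0.8,0,-0.68,0.51,0.8,0,-0.68,0.51,0.8,0,-0.68,0.51,0.8,0,-0.68,0.51,0.8,0,-0.68,0.51,0.8,0,-0.68,0.51,0.8,0,-0.68,0.51,0.8,0,-0.68,0.51,0.8,0,-0.68,0.51,0.8,0,-0.68,0.51,0.8,0,-0.68,0.51,0.8,0,-0.68,0.51,0.8,0,-0.68,0.51,0.8,0,-0.68,0.51,0.8,0,-0.68,0.51,0.8,0,-0.68,0,0,0,0,0,0,0,0], claw=1)

```text
clock: 2.1
position: [0.4252, -0.2332, 0.2222]
eef_rot: [-1.371, -2.826, 0.0]
ft_force: [-0.8, -0.1, -0.4]
gripper_width: 1.002
finger_force: 0.0
```

Run:
```python
from h import *
s=snap('wrist','w1'); P=cloud(s); t=state(); print(t['position'],t['eef_rot'],R.from_rotvec(t['eef_rot']).as_matrix()[:,1],t['joints'],s['xyz'])
hsv=cv2.cvtColor(s['color'],cv2.COLOR_BGR2HSV)
m=(P[...,2]>.071)&(P[...,2]<.083)&(s['depth']>0)&(np.hypot(P[...,0]-.426,P[...,1]+.233)<.04)
q=P[m]; print('disc',cv2.minEnclosingCircle(q[:,:2].astype(np.float32)) if len(q) else 0,len(q),q.mean(0))
m=(P[...,2]>.098)&(P[...,2]<.112)&(s['depth']>0)&(np.hypot(P[...,0]-.472,P[...,1]+.293)<.03)
q=P[m]; print('knob',cv2.minEnclosingCircle(q[:,:2].astype(np.float32)) if len(q) else 0,len(q),q.mean(0))
```

```text
[ 0.42498748 -0.23356365  0.22226883] [-1.37238433e+00 -2.82502658e+00  3.02802047e-04] [ 7.86078056e-01  6.18127001e-01 -5.48362061e-04] [-1.66755739e-01  1.45578215e-01 -3.23776818e-01 -6.34356760e-05
 -1.10231889e+00 -2.30845057e+00] [ 0.37924898 -0.17733115  0.38453052]
disc ((0.4247678518295288, -0.23480141162872314), 0.025796471163630486) 2578 [ 0.42404412 -0.23419839  0.07639901]
knob ((0.4646710157394409, -0.28964805603027344), 0.007071115076541901) 38 [ 0.46360488 -0.28861496  0.09972732]
```

View pics/w1.png

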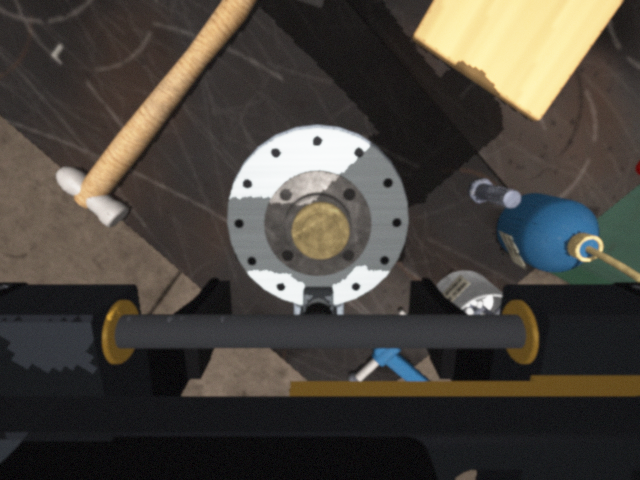

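The wrist view shows the disc centred at about (320,230) on the hub, midway between the fingers, at (0.425,-0.2345). Nothing is in the way, so I'm descending and gripping.

>>> arm_command(deltas=[0,-0.04,-0.7,0,0,0,-0.7,0,0,0,-0.7,0,0,0,-0.7,0,0,0,-0.7,0,0,0,-0.7,0,0,0,-0.7,0,0,0,-0.7,0,0,0,-0.25,0,0,0,-0.25,0,0,0,0,0,0,0,0,0])

```text
clock: 3.35
position: [0.4258, -0.2348, 0.0706]
eef_rot: [1.373, 2.824, 0.0]
ft_force: [0.0, -0.0, -0.1]
gripper_width: 1.004
finger_force: 0.0
```

>>> arm_command(deltas=[0,0,0,0,0,0,0,0,0,0,0,0,0,0,0,0,0,0,0,0,0,0,0,0,0,0,0,0,0,0,0,0,0,0,0,0,0,0,0,0], claw=-1, grip_force=25)

```text
clock: 4.35
position: [0.4255, -0.2345, 0.0701]
eef_rot: [1.374, 2.825, 0.0]
ft_force: [0.0, 1.6, 1.1]
gripper_width: 0.575
finger_force: 25.0
```

>>> arm_command(deltas=[0,0,0.2,0,0,0,0.5,0,0,0,0.7,0,0,0,0.7,0,0,0,0.5,0,0,0,0.2,0])

```text
clock: 4.95
position: [0.4257, -0.2346, 0.1412]
eef_rot: [1.373, 2.824, 0.001]
ft_force: [-0.4, -0.9, -2.3]
gripper_width: 0.574
finger_force: 25.0
```

>>> arm_command(deltas=[0.03,0.4,0,0.4,0.03,0.8,0,0.4,0.03,0.8,0,0.4,0.03,0.8,0,0.4,0.03,0.8,0,0.4,0.03,0.8,0,0.4,0.03,0.8,0,0.4,0.03,0.8,0,0.4,0.03,0.8,0,0.4,0.03,0.8,0,0.4,0.03,0.8,0,0.4,0.03,0.8,0,0.4,0.03,0.8,0,0.4,0,0.8,0,0.4,0,0.6,0,0.4,0,0,0,0,0,0,0,0])

```text
clock: 6.65
position: [0.4343, 0.0506, 0.1393]
eef_rot: [-0.476, -3.104, 0.002]
ft_force: [-0.2, -0.4, -2.5]
gripper_width: 0.575
finger_force: 25.0
```

Run:
```python
from h import *
s=snap('top','t2'); P=cloud(s); t=state(); print(t['position'],t['joints'],t['gripper_width'],t['ft_force'])
w=snap('wrist','w2'); Q=cloud(w)
for a,b in((s,P),(w,Q)):
    m=(b[...,2]>.006)&(b[...,2]<.018)&(abs(b[...,0]-.447)<.12)&(abs(b[...,1]-.046)<.12)&(a['color'][...,2]>a['color'][...,0].astype(int)+50)
    if m.sum()>50: print(cv2.minAreaRect(b[m][:,:2].astype(np.float32)),np.median(b[m][:,2]),m.sum())
```

```text
[0.4343903  0.05026338 0.13942063] [ 4.89147528e-01  1.52989527e-01 -5.50913749e-01 -2.59262236e-04
 -8.68652388e-01 -2.36475723e+00] 0.572718989852981 [ 0.51939494  0.41213836 -2.17156632]
((0.4492436945438385, 0.04836583882570267), (0.1496773213148117, 0.1688556969165802), 8.191597938537598) 0.01217902304544799 1618
((0.44780945777893066, 0.04750552400946617), (0.1495896875858307, 0.16969425976276398), 8.227500915527344) 0.012022940717627995 20271
```

View pics/w2.png

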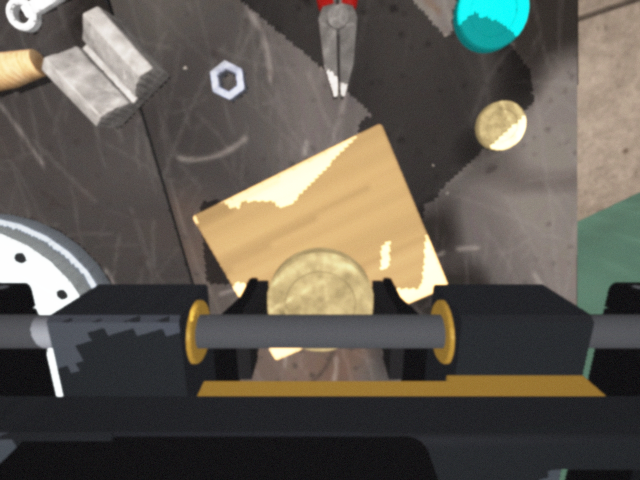

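The disc is held level at about (320,300), over the board. The board centre measures (0.448,0.048) and the TCP is 14 mm from it, which is within limits, so I'm lowering.

>>> arm_command(deltas=[0,0,-0.4,0,0,0,-0.7,0,0,0,-0.7,0,0,0,-0.7,0,0,0,-0.7,0,0,0,-0.6,0,0,0,-0.4,0,0,0,-0.3,0,0,0,-0.2,0,0,0,0,0,0,0,0,0])

```text
clock: 7.85
position: [0.4355, 0.0507, 0.0229]
eef_rot: [0.477, 3.104, 0.001]
ft_force: [0.4, 0.2, -1.3]
gripper_width: 0.57
finger_force: 25.0
```

>>> arm_command(deltas=[0,0,-0.06,0,0,0,-0.06,0,0,0,-0.06,0,0,0,0,0,0,0,0,0])

```text
clock: 8.35
position: [0.4352, 0.0505, 0.0181]
eef_rot: [0.477, 3.105, 0.0]
ft_force: [-0.0, 0.3, -1.7]
gripper_width: 0.577
finger_force: 25.0
```

>>> arm_command(deltas=[0,0,-0.04,0,0,0,-0.04,0,0,0,0,0,0,0,0,0])

```text
clock: 8.75
position: [0.4352, 0.0505, 0.0161]
eef_rot: [0.477, 3.105, 0.0]
ft_force: [-0.2, -0.1, -0.7]
gripper_width: 0.572
finger_force: 25.0
```

>>> arm_command(deltas=[0,0,-0.03,0,0,0,-0.02,0,0,0,0,0,0,0,0,0])

```text
clock: 9.15
position: [0.4352, 0.0506, 0.016]
eef_rot: [0.477, 3.105, -0.0]
ft_force: [-4.4, -0.1, 12.3]
gripper_width: 0.571
finger_force: 25.0
```

Contact is firm, so I'm releasing and rising. The knob comes next.

>>> arm_command(deltas=[0,0,0.02,0,0,0,0,0,0,0,0,0,0,0,0,0,0,0,0,0,0,0,0,0,0,0,0,0,0,0,0,0], claw=1)

```text
clock: 9.95
position: [0.4351, 0.0505, 0.0153]
eef_rot: [-0.478, -3.105, 0.0]
ft_force: [-0.5, 0.1, 0.3]
gripper_width: 0.994
finger_force: 0.0
```

>>> arm_command(deltas=[0,0,0.2,0,0,0,0.4,0,0,0,0.8,0,0,0,0.8,0,0,0,0.8,0,0,0,0.8,0,0,0,0.8,0,0,0,0.8,0,0,0,0.6,0,0,0,0,0])

```text
clock: 10.95
position: [0.4365, 0.051, 0.1681]
eef_rot: [0.476, 3.1, 0.005]
ft_force: [0.6, 0.5, -0.5]
gripper_width: 0.999
finger_force: 0.0
```

Run:
```python
from h import *
w=snap('wrist','w3'); P=cloud(w); t=state(); print(t['position'],t['gripper_width'],t['ft_force'])
m=(P[...,2]>.018)&(P[...,2]<.03)&(np.hypot(P[...,0]-.435,P[...,1]-.05)<.04)
q=P[m]; print(cv2.minEnclosingCircle(q[:,:2].astype(np.float32)),len(q),q.mean(0)); A=np.c_[q[:,:2]-q[:,:2].mean(0),np.ones(len(q))]; print('slope',np.linalg.lstsq(A,q[:,2],rcond=None)[0])
# knob from first top image, unoccluded
s=dict(np.load('pics/top1.npz')); P=cloud(s)
m=(P[...,2]>.095)&(P[...,2]<.112)&(np.hypot(P[...,0]-.472,P[...,1]+.293)<.03)
q=P[m]; print('knob',cv2.minEnclosingCircle(q[:,:2].astype(np.float32)),len(q),q.mean(0))
```

```text
[0.43550034 0.05073386 0.16656993] 0.9993603698450528 [ 0.02069094  0.17165064 -0.07478779]
((0.433895081281662, 0.049512870609760284), 0.025614656507968903) 2586 [0.4330682  0.04967248 0.02246537]
slope [0.0048362  0.00045082 0.02246537]
knob ((0.4732773005962372, -0.2962348759174347), 0.013998166657984257) 159 [ 0.47222825 -0.29484375  0.1029705 ]
```

The disc lies flat on the board at (0.434,0.0495), top at 0.0225 and slope below 0.005. The knob is at (0.4725,-0.295).

>>> arm_command(deltas=[0.08,-0.77,0,-0.33,0.08,-0.77,0,-0.33,0.08,-0.77,0,-0.33,0.08,-0.77,0,-0.33,0.08,-0.77,0,-0.33,0.08,-0.77,0,-0.33,0.08,-0.77,0,-0.33,0.08,-0.77,0,-0.33,0.08,-0.77,0,-0.33,0.08,-0.77,0,-0.33,0.08,-0.77,0,-0.33,0.08,-0.77,0,-0.33,0.08,-0.77,0,-0.33,0.08,-0.77,0,-0.33,0.08,-0.77,0,-0.33,0.08,-0.77,0,-0.33,0.08,-0.77,0,-0.33,0.08,-0.77,0,-0.33,0,0,0,0,0,0,0,0])

```text
clock: 13.0
position: [0.4703, -0.2958, 0.1641]
eef_rot: [-1.365, -2.827, -0.0]
ft_force: [-0.2, -0.3, -1.5]
gripper_width: 0.997
finger_force: 0.0
```

Run:
```python
from h import *
w=snap('wrist','w4'); P=cloud(w); t=state(); print(t['position'],t['joints'],R.from_rotvec(t['eef_rot']).as_matrix()[:,1])
m=(P[...,2]>.097)&(P[...,2]<.11)&(np.hypot(P[...,0]-.472,P[...,1]+.295)<.03)
q=P[m]; print(cv2.minEnclosingCircle(q[:,:2].astype(np.float32)) if len(q) else 0,len(q))
```

```text
[ 0.47045873 -0.29544701  0.16441046] [-2.69214817e-01  3.18200758e-01 -2.47828686e-01 -4.82786130e-04
 -1.00676641e+00 -2.20045231e+00] [ 0.78278461  0.62229217 -0.00084814]
((0.4717271029949188, -0.2978105843067169), 0.013776060193777084) 1178
```

View pics/w4.png

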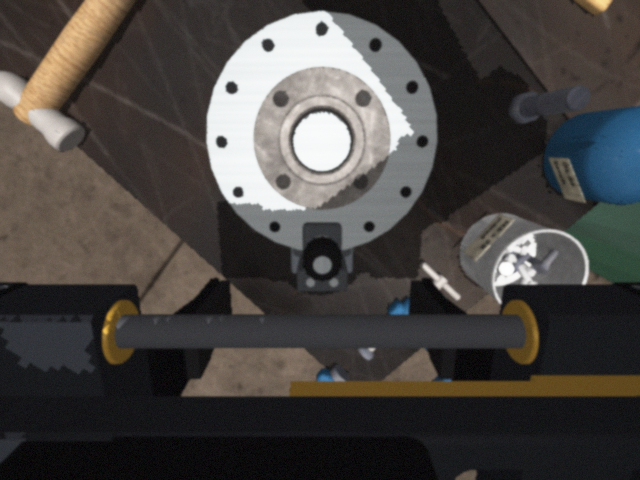

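The knob is at pixel (323,258), which gives (0.4717,-0.2975), midway between the fingers. The bucket is at the right, around (525,260). I'm checking the clearance under the gripper body.

Run:
```python
from h import *
for f in('top1','w4'):
    P=cloud(dict(np.load(f'pics/{f}.npz'))).reshape(-1,3); c=np.array([.4717,-.2975]); y=np.array([.783,.622]); x=np.array([.622,-.783])
    d=P[:,:2]-c; a=d@y; b=d@x
    m=(abs(b)<.045)&(abs(a)<.11)&(P[:,2]<.13)
    for lo in np.arange(-.11,.11,.02):
        k=m&(a>=lo)&(a<lo+.02); print(f,round(lo,2),k.sum(),P[k,2].max().round(3) if k.any() else 0,end=' | ')
    print()
```

```text
top1 -0.11 390 0.006 | top1 -0.09 347 0.04 | top1 -0.07 346 0.042 | top1 -0.05 356 0.05 | top1 -0.03 332 0.102 | top1 -0.01 417 0.107 | top1 0.01 405 0.106 | top1 0.03 343 0.051 | top1 0.05 343 0.04 | top1 0.07 333 0.04 | top1 0.09 383 0.015 | 
w4 -0.11 1919 0.002 | w4 -0.09 1649 0.038 | w4 -0.07 1928 0.038 | w4 -0.05 1991 0.05 | w4 -0.03 2118 0.105 | w4 -0.01 2858 0.106 | w4 0.01 2060 0.103 | w4 0.03 1993 0.05 | w4 0.05 1886 0.038 | w4 0.07 1638 0.038 | w4 0.09 2042 0.015 |
```

The footprint is clear, so I'm descending and gripping.

>>> arm_command(deltas=[0.05,-0.08,-0.4,0,0,0,-0.6,0,0,0,-0.6,0,0,0,-0.6,0,0,0,-0.6,0,0,0,-0.4,0,0,0,-0.2,0,0,0,0,0,0,0,0,0])

```text
clock: 13.95
position: [0.4728, -0.298, 0.0807]
eef_rot: [1.364, 2.829, -0.0]
ft_force: [0.8, 0.4, 0.7]
gripper_width: 1.001
finger_force: 0.0
```

>>> arm_command(deltas=[0,0,0,0,0,0,0,0,0,0,0,0,0,0,0,0,0,0,0,0,0,0,0,0,0,0,0,0,0,0,0,0,0,0,0,0,0,0,0,0,0,0,0,0,0,0,0,0], claw=-1, grip_force=45)

```text
clock: 15.15
position: [0.4732, -0.2975, 0.0803]
eef_rot: [1.364, 2.829, 0.001]
ft_force: [3.3, 3.6, 0.2]
gripper_width: 0.283
finger_force: 45.0
```

>>> arm_command(deltas=[0,0,0.1,0,0,0,0.12,0,0,0,0.12,0,0,0,0.12,0,0,0,0.12,0,0,0,0.1,0,0,0,0,0,0,0,0,0])

```text
clock: 15.95
position: [0.4731, -0.2974, 0.0954]
eef_rot: [1.366, 2.829, 0.002]
ft_force: [6.1, 1.6, -11.0]
gripper_width: 0.285
finger_force: 45.0
```

>>> arm_command(deltas=[0,0,0.02,0,0,0,0.02,0,0,0,0,0,0,0,0,0])

```text
clock: 16.35
position: [0.4731, -0.2974, 0.0963]
eef_rot: [1.366, 2.829, 0.002]
ft_force: [4.6, 0.6, -11.5]
gripper_width: 0.285
finger_force: 45.0
```

>>> arm_command(deltas=[0,0,0.03,0,0,0,0.03,0,0,0,0,0,0,0,0,0])

```text
clock: 16.75
position: [0.4731, -0.2974, 0.0977]
eef_rot: [1.366, 2.829, 0.002]
ft_force: [6.1, 0.6, -11.8]
gripper_width: 0.288
finger_force: 45.0
```

>>> arm_command(deltas=[0,0,0.03,0,0,0,0,0,0,0,0,0])

```text
clock: 17.05
position: [0.4731, -0.2975, 0.0984]
eef_rot: [1.366, 2.829, 0.002]
ft_force: [7.2, 1.1, -12.4]
gripper_width: 0.282
finger_force: 45.0
```

>>> arm_command(deltas=[0,0,0.03,0,0,0,0,0,0,0,0,0])

```text
clock: 17.35
position: [0.4731, -0.2974, 0.0985]
eef_rot: [1.366, 2.829, 0.003]
ft_force: [6.5, -0.1, -14.7]
gripper_width: 0.284
finger_force: 45.0
```

Run:
```python
from h import *
w=snap('wrist','w5'); P=cloud(w); t=state(); print(t['position'],t['ft_force'],t['gripper_width'])
m=(np.hypot(P[...,0]-.4717,P[...,1]+.2975)<.010)&(P[...,2]>.09)&(P[...,2]<.14); q=P[m]; print(len(q),np.median(q[:,2]) if len(q) else 0)
Q=cloud(dict(np.load('pics/w4.npz'))); m=(np.hypot(Q[...,0]-.4717,Q[...,1]+.2975)<.010)&(Q[...,2]>.09)&(Q[...,2]<.14); print(np.median(Q[m][:,2]))
s=snap('top','t5');P=cloud(s)
m=(P[...,2]>.018)&(P[...,2]<.03)&(np.hypot(P[...,0]-.434,P[...,1]-.05)<.03); print('disc',P[m].mean(0),m.sum())
```

```text
[ 0.47305767 -0.2974156   0.09841334] [  7.54176132   0.54931033 -14.99292955] 0.28684569109684865
544 0.12195279129626939
0.1040788628498016
disc [0.43489886 0.0508403  0.02260114] 468
```

The knob top rose from 0.1041 to 0.1220, which is 17.9 mm. The pull force went up to 15 N with no further rise, so the plunger is at its stop. The disc is still flat on the board.

```bash
python3 -c "
from cell import workorder
print(workorder.hand_in())"
```

```text
the job is handed in; nothing more can be done
None
```

The brass disc lies flat on the plywood board, and the job was handed in with the gripper still holding the knob and the plunger pulled 17.9 mm up, against its stop; the hand-in returned no verdict.

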